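# Put the cutting ruler away in the desk cabinet

### The job

Put the aluminium cutting ruler away in the small desk cabinet: pull the cabinet's front flap all the way down until it lies level, slide the ruler flat, rib up and end first, into the empty slot until it is all the way in, then close the flap fully. Leave the books, the mug and the speaker where they are.

Things in the scene. Friction and masses are not known exactly. Their poses are not given: they have to be found in the camera images.
- cabinet: White desk cabinet, 240 mm deep (x), 246 wide (y), 96 high, fixed. Origin: centre of its underside; x from front to back, y to its left seen from the front. Front plane at x = -120 mm. Bottom 45 mm: drawers (not used), knobs 11 mm out. Above: a compartment behind a flap, under a 6 mm clear top, split in three slots: left empty, middle with a black case, right with notebooks.
- flap (a joint): Angle of the front flap: 0 closed (upright), 1.56 fully open: level, pointing out, inner face flush with the slot floor. Plywood board 246 mm wide, 51 tall, 10 thick, hinged on its bottom edge; it lies before the front plane. Stiff hinge (0.10 N m, about 1.5 N at the tongue) holds any angle; no latch. May start ajar up to 0.15.
- flap_hinge (a point): Middle of the flap's hinge line: on the cabinet's front plane, at the height of the slot floor, 45 mm above the desk; axes as the cabinet's. Opening swings the flap's top edge from up (+z) towards -x.
- flap_pull (a point): Centre of the flap's pull tongue: 30 mm wide (its y), 10 thick (its x), rising 30 mm from the middle of the flap's top edge in the flap's plane; so it stands above the cabinet's top when closed and points out level when open. 12 mm below its tip; 69 mm from the hinge line, 5 mm outside the inner face. Moves with the flap.
- slot (a point): Middle of the mouth of the empty left slot: on the cabinet's front plane, on the slot floor (45 mm above the desk), half-way between its side walls. x points into the slot, y across, z up. The slot is 57 mm wide, 45 high, 224 deep to the back board; its walls are 6 (divider) and 11 mm.
- ruler: Flat aluminium cutting ruler, 220 mm long (x), 50 wide (y), base 4 mm thick, with a raised finger-guard rib 12 mm wide along the whole middle, top 19 mm above the underside; about 0.11 to 0.22 kg. Lies rib up on the desk. Origin: centre of its underside, z up. Both ends alike: either may go in first.
- books: Stack of three notebooks, 170 x 120 x 46 mm, loose on the desk. Origin: centre of its underside.
- mug: White ceramic mug, 80 mm across, 88 high, handle to its +y, loose. Origin: centre of its underside.
- speaker: Small black desk speaker on a round foot, 72 mm across, 120 high, loose. Origin: centre of its underside.
Things that resemble listed ones, but are neither listed nor needed, are in the scene too. Of the things like the ruler, leave any that is purple; of the rest the smaller one is meant.

How it is judged:
By the outcome, as a careful person would: the job done as asked, in the order asked, and still so for the second after the job is handed in, with the robot touching nothing.
It also fails if it takes over 72 s, if anything falls off the work surface, if the arm or the gripper's body presses on something with over 40 N, if the wrist force passes 120 N, or if a joint passes its speed limit or range.

### The arm

A 7-joint arm with a two-finger parallel gripper is mounted at the origin on the work surface. World frame = base frame: x ahead of the robot, y to its left, z up, the work surface at z = 0. Lengths are in m, angles in rad, forces in N, time in s.
With the tool pointing down it reaches from about 0.4 to 0.85 m from the base axis. Payload 4.5 kg.
Tool frame: the origin (TCP) lies at the very end of the fingers, on their centre line; the grasp point (between the pads) lies 19 mm behind it; z points along the fingers, y is the line along which they close (so a half turn about z gives the same grasp; the last joint's range is limited). The gripper opens to 88 mm and grips with 3 to 60 N. Pads are 18 mm wide; open, the fingers measure 123 mm over their backs; the gripper's body (75 mm by 187 mm) begins 45 mm behind the grasp point.
Start: joints at [-1.225, 0.689, -0.195, 1.565, 0.157, 0.902, -0.215], TCP at [0.192, 0.595, 0.239] pointing down, gripper open.
Joint ranges: [-3.01, 3.01], [-0.46, 2.08], [-1.47, 1.51], [0.13, 2.56], [-1, 4.14], [0.04, 2.09], [-2.66, 2.66]. Speed limits (rad/s): [2.57, 2.57, 3.14, 3.14, 3.14, 3.14, 3.14].

### API

Orientations are given as a unit quaternion [x, y, z, w].
In Python, from plant import r gives the robot as it stands. The module is installed in compiled form; this text tells all that it offers.
- The arm moves only by the shell command python3 -m pendant 'ROWS' [FORCE]. ROWS is JSON, one flat list of numbers, 7 for each row, row after row: the opening, from 0 (shut) to 1 (fully open), then the shift along the tool's x, y, z scaled (see below), then the turn, a rotation vector about the tool's x, y, z scaled (see below). A call has 1 to 12 rows; each row is the pose to reach, as a shift and turn from the pose commanded when the call began, along the tool's axes at that moment; what a row does not reach only later rows make up. The controller multiplies each number of a shift by 0.15 m and each number of a turn by pi/2 rad. A row lasts 1/10 s, in which the tool goes at most 50 mm and 8.59 degrees, less where a joint would pass 70% of its speed; a pose out of reach is approached as far as the arm can. A call with a number of a shift or a turn outside -1 to 1 is refused whole. A call with a gripper value outside its range is refused whole. The fingers move at their own pace and stop on an object; FORCE is the grip in N (left out, the last holds). Time passes only in rows, so rows that repeat a pose let the fingers close. It gives the time, the measured TCP pose, the force, the opening and the grip force at its end, in the units of the state.
- r.get_state(): the state, without advancing time (a new reading comes with each control period).
- r.snapshot(name): name is "scene" or "top"; returns a dict with "img" (420x560x3 uint8, red, green, blue), "mtx" (3x3 intrinsics, pixels), "cam_to_world" (4x4, takes a point from camera to world coordinates). Camera axes: x right, y up, looking along -z (the intrinsics and any distortion apply to the point x, -y, -z); pixel columns grow to the right and rows downward; lengths in m; the calibration is good to about 2 mm. A picture is of the moment at which its call begins. There is no depth.
- r.finish_job(): hands the job in; it is judged then, once.
The state is a dict: "clock": time; "q": joint angles; "qd": joint speeds; "joint_torque": joint torques, N m; "tool_pos": TCP position; "eef_rot": TCP orientation; "contact_force": force on the tool from outside, world axes, zero at the start; "moment": the same for the moment, N m; "opening": opening from 0.0 (shut) to 1.0 (fully open); "finger_force": force on a finger pad.
Only numpy, scipy, OpenCV 4.12 (cv2) and the standard library are available. Lean on these libraries where they do the work, as an engineer would, in place of code of your own. Each camera call takes 0.05 s, during which the arm holds its last target. There are 200 camera calls.

## Working session

There is one attempt and no reset: what is moved stays moved. The work goes in short steps, Python scripts to look and compute and a shell command to move; the robot and the scene stay as the last step left them, time stands still between calls to the robot, and variables do not carry over. Pictures are saved under pics/ and viewed, at most 10 in all, crops included, and the job is handed in when it is done.

```bash
mkdir -p pics; cat > h.py <<'E'
import numpy as np, cv2, json, sys
from plant import r
from scipy.spatial.transform import Rotation as R
def snap(name,fn):
    s=r.snapshot(name); cv2.imwrite(f'pics/{fn}.png',s['img'][:,:,::-1]); np.savez(f'pics/{fn}.npz',K=s['mtx'],T=s['cam_to_world']); return s
def cal(fn):
    d=np.load(f'pics/{fn}.npz'); return d['K'],d['T']
def px2w(fn,u,v,z):
    K,T=cal(fn); d=np.linalg.inv(K)@[u,v,1]; d=T[:3,:3]@[d[0],-d[1],-d[2]]; o=T[:3,3]
    return o+d*(z-o[2])/d[2]
def w2px(fn,p):
    K,T=cal(fn); c=T[:3,:3].T@(np.array(p)-T[:3,3]); q=K@[c[0],-c[1],-c[2]]; return q[:2]/q[2]
E
python3 - <<'E'
from h import *
for n in('scene','top'):
    s=snap(n,n+'1'); print({k:v for k,v in s.items() if k!='img'})
a=cv2.imread('pics/top1.png'); cv2.imwrite('pics/top1b.png',cv2.resize(a,(800,600)))
st=r.get_state(); print(st)
E
```

```text
{'mtx': array([[393.67946861,   0.        , 282.89453853],
       [  0.        , 393.67946861, 211.90764767],
       [  0.        ,   0.        ,   1.        ]]), 'cam_to_world': array([[-0.01860604, -0.83553982,  0.54911476,  1.22419259],
       [ 0.99980979, -0.01876059,  0.0053309 ,  0.14158628],
       [ 0.00584754,  0.5491095 ,  0.83572996,  1.09820978],
       [ 0.        ,  0.        ,  0.        ,  1.        ]])}
{'mtx': array([[510.12399825,   0.        , 272.49641194],
       [  0.        , 510.12399825, 209.82622975],
       [  0.        ,   0.        ,   1.        ]]), 'cam_to_world': array([[ 0.01072444,  0.99652673, -0.08257999,  0.40934901],
       [-0.99993852,  0.01092051,  0.00192299,  0.14198092],
       [ 0.00281813,  0.08255429,  0.99658258,  1.82165598],
       [ 0.        ,  0.        ,  0.        ,  1.        ]])}
{'clock': 0.1, 'q': array([-1.22521648,  0.68992048, -0.19451018,  1.56621055,  0.15732029,
        0.90250898, -0.21511307]), 'qd': array([-0.00073685, -0.00142008,  0.00081058, -0.00099373,  0.00025233,
       -0.00105296, -0.00062707]), 'joint_torque': array([-3.60721773e-03, -5.28501713e+01, -1.27162401e+00, -1.53837436e+01,
       -5.25754353e-02,  1.96350426e-03,  4.86001477e-05]), 'tool_pos': array([0.1916011 , 0.59432063, 0.23798513]), 'eef_rot': array([ 1.55227354e-01,  9.87878426e-01, -8.25495397e-04, -5.84782946e-05]), 'contact_force': array([ 0.32382309, -0.44567802, -0.41111441]), 'moment': array([-0.01545084, -0.0058204 ,  0.0233693 ]), 'finger_force': 0.0, 'opening': 1.000326035559764}
```

View pics/top1b.png

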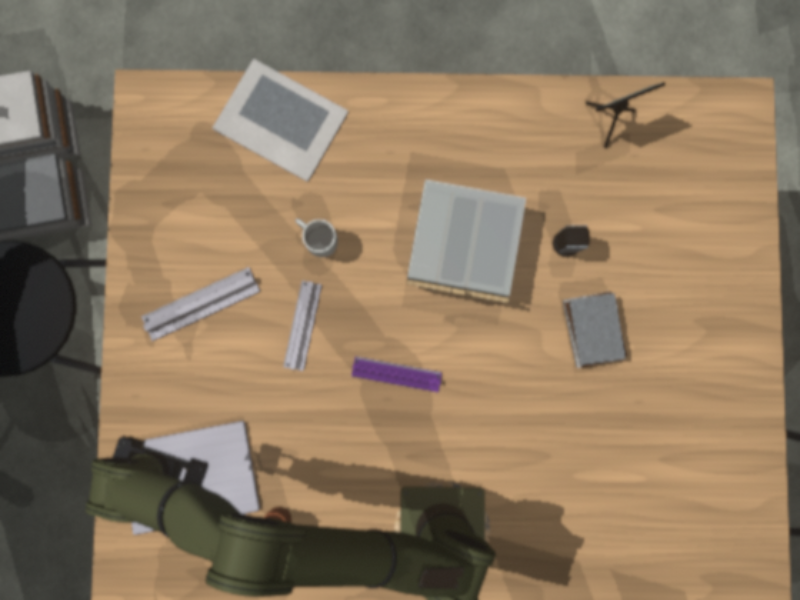

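View pics/scene1.png

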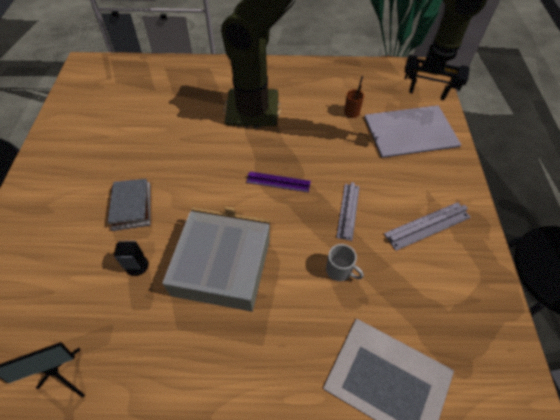

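The top view (800x600) shows the cabinet around (467,240) with its flap towards the robot. The small aluminium ruler is at (303,325), the larger lookalike at (200,303) and the purple one at (397,374). Next I'll enlarge the ruler and cabinet together.

```bash
python3 - <<'E'
from h import *
a=cv2.imread('pics/top1.png')
# crop u 190..390, v 120..270, x4
c=a[120:270,190:390]; cv2.imwrite('pics/c1.png',cv2.resize(c,(800,600),interpolation=cv2.INTER_CUBIC))
E
```

```text
(no output)
```

View pics/c1.png

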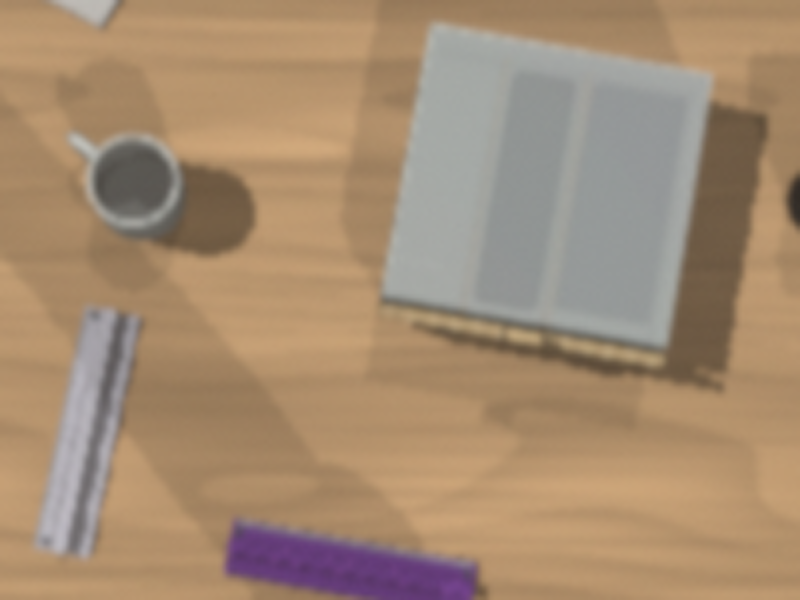

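The crop shows cabinet top corners at (432,24), (712,75), (667,348), (384,300). Ruler corners are at (86,308), (142,317), (92,556), (38,546).

```bash
cat >> h.py <<'E'
def fit(fn,pts,model,z,crop):
    u0,v0,s=crop
    W=np.array([px2w(fn,u0+(p[0]+.5)/s-.5,v0+(p[1]+.5)/s-.5,z)[:2] for p in pts]); M=np.array(model)
    Wc,Mc=W.mean(0),M.mean(0); H=(M-Mc).T@(W-Wc); th=np.arctan2(H[0,1]-H[1,0],H[0,0]+H[1,1])
    Q=np.array([[np.cos(th),-np.sin(th)],[np.sin(th),np.cos(th)]]); t=Wc-Q@Mc
    print('pos',t,'yaw',th,'res mm',np.round((W-(M@Q.T+t))*1e3,1).tolist()); return t,th
E
python3 - <<'E'
from h import *
c,th=fit('top1',[(432,24),(712,75),(667,348),(384,300)],[(.12,.123),(.12,-.123),(-.12,-.123),(-.12,.123)],.096,(190,120,4))
rl,rt=fit('top1',[(86,308),(142,317),(92,556),(38,546)],[(.11,.025),(.11,-.025),(-.11,-.025),(-.11,.025)],.004,(190,120,4))
q=lambda x,y,z:np.r_[c+np.array([np.cos(th)*x-np.sin(th)*y,np.sin(th)*x+np.cos(th)*y]),z]
print('hinge',q(-.12,0,.045),'pull closed',q(-.125,0,.114),'slot',q(-.12,.0835,.045))
for n in ('scene',):
  s='scene1'
  for p in [q(.12,.123,.096),q(.12,-.123,.096),q(-.12,-.123,.096),q(-.12,.123,.096),q(-.125,0,.126),np.r_[rl,.019]]: print(w2px(s,p))
a=cv2.imread('pics/scene1.png'); c1=a[160:310,150:370]; cv2.imwrite('pics/c2.png',cv2.resize(c1,(800,545),interpolation=cv2.INTER_CUBIC))
E
```

```text
pos [ 0.70436583 -0.04548974] yaw -0.16444362823300107 res mm [[1.2, -0.9], [-0.3, 0.9], [0.5, 1.0], [-1.4, -1.0]]
pos [0.49469787 0.35329423] yaw -0.18121098392380275 res mm [[-2.4, 0.7], [-0.9, -0.4], [2.0, 0.4], [1.3, -0.7]]
hinge [ 0.58598468 -0.02584532  0.045     ] pull closed [ 0.58105214 -0.0250268   0.114     ] slot [0.59965393 0.05652823 0.045     ]
[251.2738485  298.40065693]
[163.03755307 282.4657291 ]
[190.32004834 210.21347941]
[269.36984411 222.95478868]
[228.79757031 209.66493956]
[349.12309689 207.99141731]
```

View pics/c2.png

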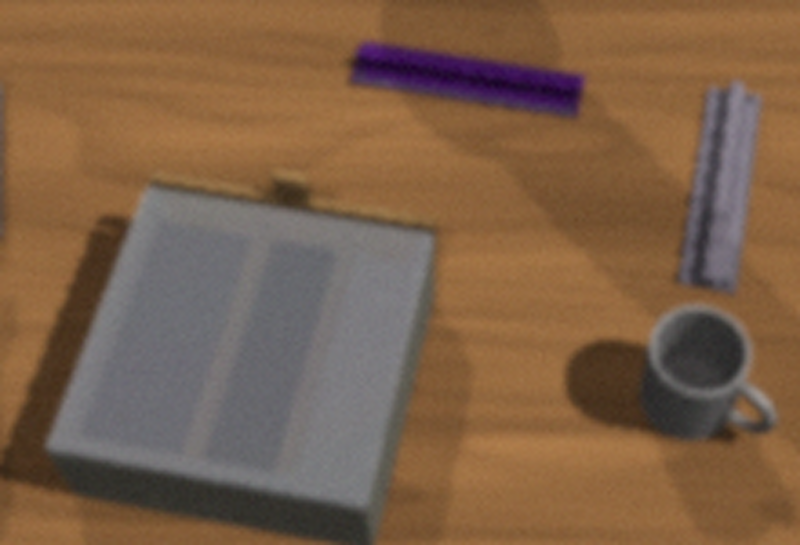

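```bash
cat >> h.py <<'E'
def go(p,yaw=None):
    """print scaled shift (tool axes) and turn to world TCP p with tool y along yaw+90deg, tool down"""
    st=r.get_state(); Rt=R.from_quat(st['eef_rot'])
    d=Rt.inv().apply(np.array(p)-st['tool_pos'])
    t=np.zeros(3)
    if yaw is not None:
        y=np.array([-np.sin(yaw),np.cos(yaw),0]); z=np.array([0,0,-1.]); x=np.cross(y,z)
        t=(Rt.inv()*R.from_matrix(np.c_[x,y,z])).as_rotvec()
    print('shift',np.round(d/.15,3),'turn',np.round(t/(np.pi/2),3),'pos',np.round(st['tool_pos'],4),'t',st['clock'],'op',round(st['opening'],3),'F',np.round(st['contact_force'],1))
E
python3 - <<'E'
from h import *
s=800/220
c2=[(370,507),(50,452),(148,185),(433,233)]
fit('scene1',c2,[(.12,.123),(.12,-.123),(-.12,-.123),(-.12,.123)],.096,(150,160,s))
fit('scene1',[(683,282),(733,290),(760,96),(709,86)],[(.11,.025),(.11,-.025),(-.11,-.025),(-.11,.025)][::1],.004,(150,160,s))
print('tongue tip',px2w('scene1',150+291/s,160+175/s,.126),'mug',px2w('top1',190+133/4,120+183/4,.088))
go([.581,-.025,.2],-.164)
E
```

```text
pos [ 0.70683114 -0.04536233] yaw -0.160001056289075 res mm [[-0.2, -0.3], [1.1, 1.2], [-1.8, 0.7], [0.9, -1.6]]
pos [0.49380802 0.35224526] yaw -0.18228853108268203 res mm [[-8.6, -46.2], [7.6, 46.3], [10.5, 48.6], [-9.5, -48.6]]
tongue tip [ 0.57548567 -0.02190092  0.126     ] mug [0.70301051 0.30935687 0.088     ]
shift [-3.737 -3.133  0.259] turn [-0.001  0.    -0.094] pos [0.1916 0.5943 0.238 ] t 0.1 op 1.0 F [ 0.3 -0.4 -0.4]
```

```bash
python3 -m pendant '[1,-1,-1,0,0,0,-0.094, 1,-1,-1,0,0,0,-0.094, 1,-1,-1,0,0,0,-0.094, 1,-1,-1,0,0,0,-0.094, 1,-1,-1,0,0,0,-0.094, 1,-1,-1,0,0,0,-0.094]'; python3 -m pendant '[1,-1,-1,0,0,0,0, 1,-1,-1,0,0,0,0, 1,-1,-1,0,0,0,0, 1,-1,-1,0,0,0,0, 1,-1,-1,0,0,0,0]'; python3 -c "
from h import *
go([.578,-.024,.2],-.163)"
```

```text
clock: 0.7
tool_pos: [0.2898, 0.4039, 0.2386]
eef_rot: [0.084, 0.996, -0.001, 0.0]
contact_force: [-0.5, 0.1, -0.0]
opening: 1.002
finger_force: 0.0
clock: 1.2
tool_pos: [0.415, 0.2305, 0.2384]
eef_rot: [0.085, 0.996, -0.001, 0.001]
contact_force: [-0.0, -0.4, 0.8]
opening: 1.001
finger_force: 0.0
shift [-1.358 -1.488  0.26 ] turn [-0.001  0.001 -0.005] pos [0.415  0.2305 0.2384] t 1.2 op 1.001 F [-0.  -0.4  0.8]
```

```bash
python3 -m pendant '[1,-0.68,-0.75,0.1,0,0,-0.005, 1,-0.68,-0.75,0.1,0,0,-0.005, 1,-0.68,-0.75,0.1,0,0,-0.005, 1,-0.68,-0.75,0.1,0,0,-0.005, 1,-0.68,-0.75,0.1,0,0,-0.005]'; python3 -m pendant '[1,-0.66,-0.73,0.1,0,0,0, 1,-0.66,-0.73,0.1,0,0,0, 1,-0.66,-0.73,0.1,0,0,0, 1,-0.66,-0.73,0.1,0,0,0, 1,-0.66,-0.73,0.1,0,0,0, 1,-0.66,-0.73,0.1,0,0,0]' | head -2; python3 -c "
from h import *
go([.578,-.024,.108],-.163)
snap('scene','scene2');s=snap('top','top2')
a=cv2.imread('pics/scene2.png')[150:270,170:330]; cv2.imwrite('pics/c3.png',cv2.resize(a,(800,600),interpolation=cv2.INTER_CUBIC))"
```

```text
clock: 1.7
tool_pos: [0.495, 0.1073, 0.2234]
eef_rot: [0.078, 0.997, 0.001, 0.0]
contact_force: [-0.4, 0.6, 0.1]
opening: 1.001
finger_force: 0.0
clock: 2.3
tool_pos: [0.5745, -0.0134, 0.2089]
shift [-0.034 -0.068  0.672] turn [ 0.002 -0.     0.008] pos [ 0.5745 -0.0134  0.2089] t 2.3 op 0.999 F [-0.3  0.2  0.6]
```

View pics/c3.png

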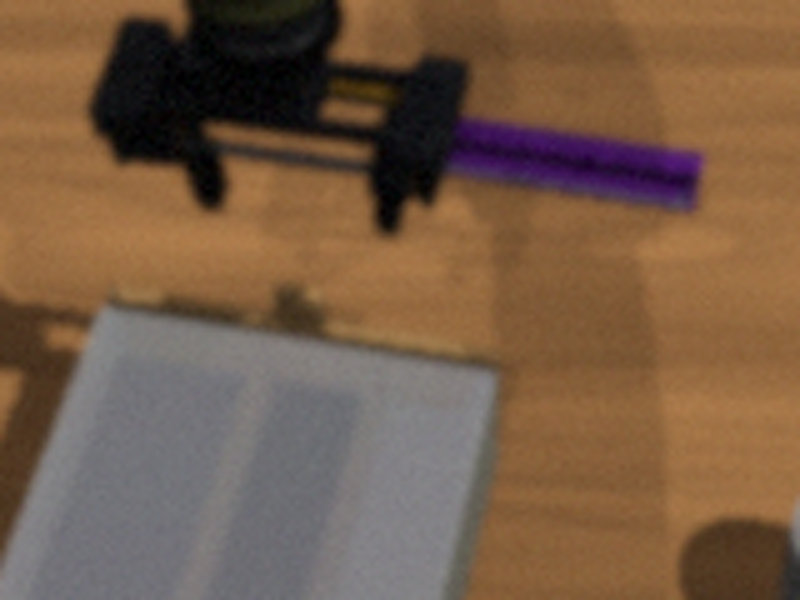

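The fingertips at crop (207,205) and (390,232) straddle the tongue at (297,305) in y, so I'll go down and grip it.

```bash
python3 -m pendant '[1,-0.03,-0.07,0.3,0,0,0.005, 1,-0.03,-0.07,0.4,0,0,0.005, 1,-0.03,-0.07,0.5,0,0,0.005, 1,-0.03,-0.07,0.6,0,0,0.005, 1,-0.03,-0.07,0.66,0,0,0.005, 1,-0.03,-0.07,0.66,0,0,0.005, 0.2,-0.03,-0.07,0.66,0,0,0.005, 0.2,-0.03,-0.07,0.66,0,0,0.005, 0.2,-0.03,-0.07,0.66,0,0,0.005, 0.2,-0.03,-0.07,0.66,0,0,0.005, 0.2,-0.03,-0.07,0.66,0,0,0.005, 0.2,-0.03,-0.07,0.66,0,0,0.005]' 15; python3 -c "
from h import *
print(w2px('scene2',[.5745,-.0134,.2089])*5-[850,750])"
```

```text
clock: 3.6
tool_pos: [0.5778, -0.0287, 0.1098]
eef_rot: [0.082, 0.997, 0.0, 0.0]
contact_force: [0.1, -0.3, 0.3]
opening: 0.478
finger_force: 0.0
[299.70426676 206.85727235]
```

```bash
python3 -m pendant '[0.1,0,0,0,0,0,0, 0.1,0,0,0,0,0,0, 0.1,0,0,0,0,0,0, 0.1,0,0,0,0,0,0, 0.1,0,0,0,0,0,0]' 15; python3 - <<'E'
from h import *
# arc table: tool x = out, z = down; start angle a0, radius 0.070
for a0 in (0.05,):
  rr=np.hypot(.069,.005); f0=np.arctan2(.005,.069)
  for a in np.arange(.15,1.6,.15).tolist()+[1.57]:
    P=lambda a:np.array([rr*np.sin(a+f0),rr*np.cos(a+f0)])
    d=P(a)-P(a0); print(round(a,2),round(d[0]/.15,3),round(-d[1]/.15,3))
E
```

```text
clock: 4.1
tool_pos: [0.5783, -0.0261, 0.1097]
eef_rot: [0.081, 0.997, 0.002, 0.0]
contact_force: [1.2, 5.8, -1.6]
opening: 0.337
finger_force: 15.0
0.15 0.045 0.008
0.3 0.112 0.028
0.45 0.174 0.058
0.6 0.231 0.097
0.75 0.282 0.144
0.9 0.325 0.198
1.05 0.359 0.258
1.2 0.385 0.322
1.35 0.4 0.39
1.5 0.405 0.458
1.57 0.404 0.491
```

```bash
python3 -m pendant '[0.1,0.045,0.015,0.008,0,0,0, 0.1,0.11,0.015,0.028,0,0,0, 0.1,0.175,0.015,0.058,0,0,0, 0.1,0.23,0.015,0.097,0,0,0, 0.1,0.28,0.015,0.144,0,0,0, 0.1,0.325,0.015,0.198,0,0,0, 0.1,0.36,0.015,0.258,0,0,0, 0.1,0.385,0.015,0.322,0,0,0, 0.1,0.4,0.015,0.39,0,0,0, 0.1,0.405,0.015,0.46,0,0,0, 0.1,0.405,0.015,0.49,0,0,0, 0.1,0.405,0.015,0.5,0,0,0]'; python3 -c "
from h import *
go([.578,-.024,.108],-.163)
snap('scene','scene3');s=snap('top','top3')"
```

```text
clock: 5.3
tool_pos: [0.5179, -0.0158, 0.0341]
eef_rot: [0.082, 0.997, 0.0, -0.0]
contact_force: [-2.2, 5.4, 10.3]
opening: 0.339
finger_force: 15.0
shift [-0.404  0.011 -0.493] turn [ 0.    -0.001 -0.   ] pos [ 0.5179 -0.0158  0.0341] t 5.3 op 0.339 F [-2.2  5.4 10.3]
```

```bash
python3 -m pendant '[0.7,0,0,0,0,0,0, 0.7,0,0,0,0,0,0, 0.7,0,0,0,0,0,0, 0.7,0,0,-0.3,0,0,0, 0.7,0,0,-0.6,0,0,0, 0.7,0,0,-0.9,0,0,0, 0.7,0,0.3,-1,0,0,0, 0.7,0,0.6,-1,0,0,0, 0.7,0.1,1,-1,0,0,0, 0.7,0.1,1,-1,0,0,0]'; python3 -c "
from h import *
c=np.array([.494,.353]);y=-.181
p=c-.05*np.array([np.cos(y),np.sin(y)]); print(p)
go([*p,.12],y)
snap('scene','scene4');s=snap('top','top4')
a=cv2.imread('pics/scene4.png')[140:260,170:330]; a=cv2.resize(a,(800,600),interpolation=cv2.INTER_CUBIC)
b=cv2.imread('pics/top4.png')[140:260,240:400];b=cv2.resize(b,(800,600),interpolation=cv2.INTER_CUBIC)
cv2.imwrite('pics/c4.png',cv2.resize(np.vstack([a,b]),(400,600)))
cv2.imwrite('pics/c4a.png',a);cv2.imwrite('pics/c4b.png',b)"
```

```text
clock: 6.4
tool_pos: [0.5272, 0.1409, 0.1854]
eef_rot: [0.078, 0.997, 0.002, 0.0]
contact_force: [-1.7, -0.6, -0.4]
opening: 0.699
finger_force: 0.0
[0.44481679 0.36200067]
shift [0.773 1.369 0.442] turn [0.003 0.    0.016] pos [0.5272 0.1409 0.1854] t 6.4 op 0.699 F [-1.7 -0.6 -0.4]
```

View pics/c4b.png

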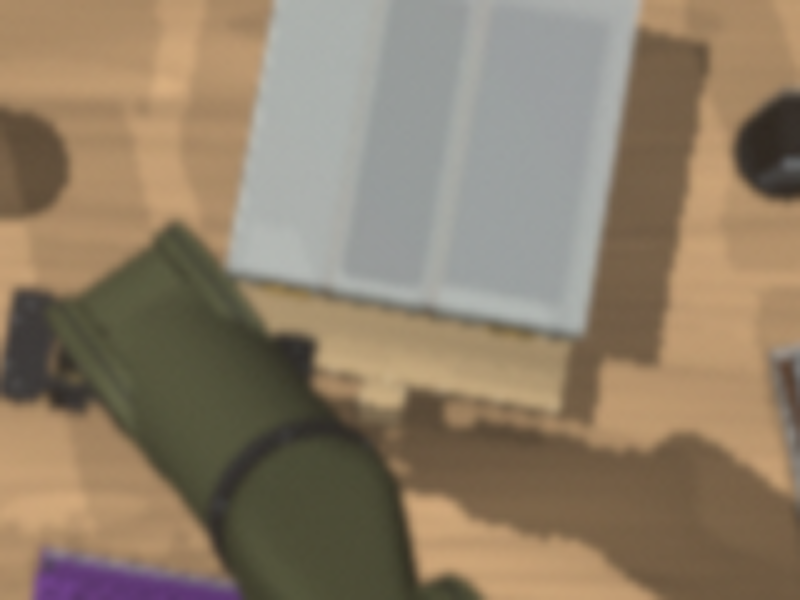

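The flap lies out level: its outer right corner is at (560,412) and the tongue at (385,395). The 10 N reaction also says it is on its stop. On to the ruler.

```bash
python3 -m pendant '[0.7,0.39,0.69,0,0,0,0.015, 0.7,0.39,0.69,0,0,0,0.015, 0.7,0.39,0.69,0,0,0,0.015, 0.7,0.39,0.69,0,0,0,0.015]' | head -1; python3 -m pendant '[0.7,0.38,0.68,0.3,0,0,0, 0.7,0.38,0.68,0.3,0,0,0, 0.7,0.38,0.68,0.3,0,0,0, 0.7,0.38,0.68,0.4,0,0,0, 0.7,0.38,0.68,0.4,0,0,0]' | head -2; python3 -c "
from h import *
go([.4448,.3620,.006],-.181)
snap('scene','scene5');s=snap('top','top5')
a=cv2.imread('pics/scene5.png')[130:280,210:410]; cv2.imwrite('pics/c5.png',cv2.resize(a,(800,600),interpolation=cv2.INTER_CUBIC))"
```

```text
clock: 6.9
clock: 7.4
tool_pos: [0.4509, 0.3524, 0.1228]
shift [0.051 0.06  0.779] turn [-0.004 -0.001 -0.006] pos [0.4509 0.3524 0.1228] t 7.4 op 0.704 F [-0.5 -0.3  0.2]
```

View pics/c5.png

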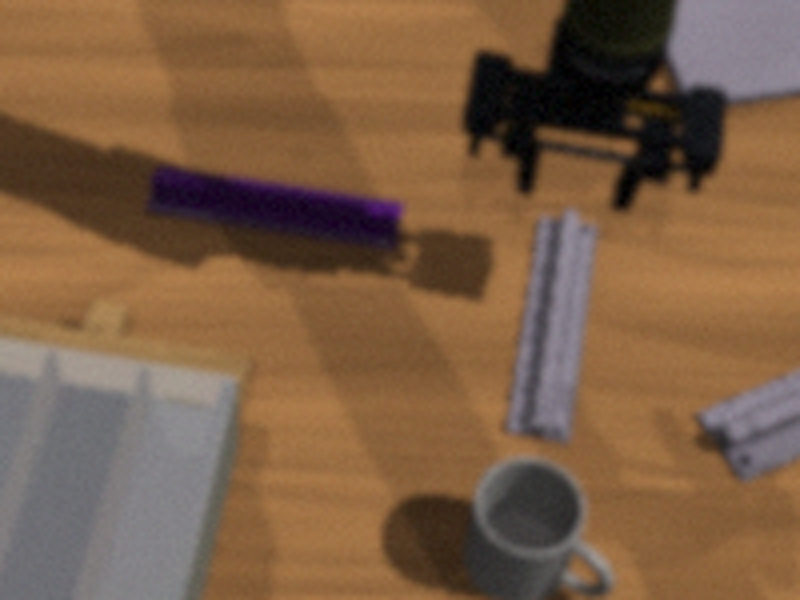

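The fingers at (525,190) and (625,205) straddle the ruler's line, whose top end is at (568,215). I'll go down and grip the rib, and check the flap's projected position numerically.

```bash
python3 -m pendant '[0.7,0.05,0.06,0.3,0,0,-0.005, 0.7,0.05,0.06,0.5,0,0,-0.005, 0.7,0.05,0.06,0.65,0,0,-0.005, 0.7,0.05,0.06,0.74,0,0,-0.005, 0.7,0.05,0.06,0.77,0,0,-0.005, 0.7,0.05,0.06,0.775,0,0,-0.005, 0,0.05,0.06,0.775,0,0,-0.005, 0,0.05,0.06,0.775,0,0,-0.005, 0,0.05,0.06,0.775,0,0,-0.005, 0,0.05,0.06,0.775,0,0,-0.005, 0,0.05,0.06,0.775,0,0,-0.005, 0,0.05,0.06,0.775,0,0,-0.005]' 50; python3 -m pendant '[0,0,0,0,0,0,0, 0,0,0,0,0,0,0, 0,0,0,0,0,0,0, 0,0,0,0,0,0,0, 0,0,0,0,0,0,0]'; python3 - <<'E'
from h import *
th=-.163;c=np.array([.7055,-.0454])
q=lambda x,y,z:np.r_[c+np.array([np.cos(th)*x-np.sin(th)*y,np.sin(th)*x+np.cos(th)*y]),z]
for a in (1.4,1.56):
  for l,y in((.051,.123),(.081,0),(.051,-.123)):
    p=q(-.12-l*np.sin(a),y,.045+l*np.cos(a)); print(a,y,np.round((w2px('scene5',p)-[210,130])*4),np.round((w2px('top4',p)-[240,140])*5))
print('lid corner',(w2px('scene5',q(-.12,.123,.096))-[210,130])*4,(w2px('top4',q(-.12,-.123,.096))-[240,140])*5)
E
```

```text
clock: 8.7
tool_pos: [0.4443, 0.3663, 0.0086]
eef_rot: [0.09, 0.996, -0.0, -0.0]
contact_force: [0.0, -0.0, 0.4]
opening: 0.18
finger_force: 0.4
clock: 9.2
tool_pos: [0.4444, 0.3663, 0.0085]
eef_rot: [0.09, 0.996, -0.0, -0.0]
contact_force: [-0.3, -2.4, 1.9]
opening: 0.127
finger_force: 49.9
1.4 0.123 [251. 348.] [213. 347.]
1.4 0 [108. 290.] [381. 419.]
1.4 -0.123 [-50. 300.] [562. 408.]
1.56 0.123 [252. 352.] [212. 349.]
1.56 0 [110. 298.] [379. 422.]
1.56 -0.123 [-48. 305.] [560. 410.]
lid corner [237.36282618 372.87773627] [583.46149276 332.04127968]
```

```bash
python3 -m pendant '[0,0,0,-0.2,0,0,0, 0,0,0,-0.4,0,0,0, 0,0,0,-0.6,0,0,0, 0,0,0,-0.75,0,0,0, 0,0,0,-0.75,0,0,0]'; cat >> h.py <<'E'
th=-.163;c=np.array([.7055,-.0454])
q=lambda x,y,z:np.r_[c+np.array([np.cos(th)*x-np.sin(th)*y,np.sin(th)*x+np.cos(th)*y]),z]
E
python3 -c "
from h import *
print(q(-.12,.0835,.045))
go(q(-.30,.0835,.12),th)"
```

```text
clock: 9.7
tool_pos: [0.4459, 0.3686, 0.1236]
eef_rot: [0.09, 0.996, 0.003, 0.002]
contact_force: [0.1, 0.0, -2.3]
opening: 0.13
finger_force: 49.9
[0.60064092 0.0564667  0.045     ]
shift [-0.187 -1.883  0.014] turn [ 0.004  0.002 -0.011] pos [0.4459 0.3686 0.1236] t 9.7 op 0.13 F [ 0.1  0.  -2.3]
```

```bash
python3 -m pendant '[0,-0.09,-0.3,0,0,0,0, 0,-0.09,-0.6,0,0,0,0, 0,-0.09,-0.94,0,0,0,0, 0,-0.09,-0.94,0,0,0,0, 0,-0.09,-0.94,0,0,0,0]'|head -2; python3 -m pendant '[0,-0.09,-0.3,0,0,0,-0.01, 0,-0.09,-0.6,0,0,0,-0.01, 0,-0.09,-0.94,0,0,0,-0.01, 0,-0.09,-0.94,0,0,0,-0.01, 0,-0.09,-0.94,0,0,0,-0.01]';
python3 -c "
from h import *
go(q(-.30,.0835,.07),th)"
```

```text
clock: 10.2
tool_pos: [0.4321, 0.2241, 0.12]
clock: 10.7
tool_pos: [0.4213, 0.0849, 0.1205]
eef_rot: [0.082, 0.997, 0.001, 0.0]
contact_force: [-0.0, 1.0, -1.2]
opening: 0.13
finger_force: 49.9
shift [-0.011  0.007  0.337] turn [ 0.001  0.    -0.001] pos [0.4213 0.0849 0.1205] t 10.7 op 0.13 F [-0.   1.  -1.2]
```

```bash
python3 -m pendant '[0,-0.01,0.01,0.15,0,0,0, 0,-0.01,0.01,0.3,0,0,0, 0,-0.01,0.01,0.38,0,0,0, 0,-0.01,0.01,0.38,0,0,0, 0,-0.01,0.01,0.38,0,0,0]'
python3 -c "
from h import *
snap('scene','scene6');s=snap('top','top6')
b=cv2.imread('pics/top6.png')[150:240,250:370]; cv2.imwrite('pics/c6.png',cv2.resize(b,(800,600),interpolation=cv2.INTER_CUBIC))
a=cv2.imread('pics/scene6.png')[140:260,200:320]; a=cv2.resize(a,(600,600),interpolation=cv2.INTER_CUBIC)
cv2.imwrite('pics/c6s.png',a)"
```

```text
clock: 11.2
tool_pos: [0.4229, 0.0878, 0.0637]
eef_rot: [0.08, 0.997, 0.001, 0.0]
contact_force: [-0.1, 0.6, -2.1]
opening: 0.13
finger_force: 49.9
```

View pics/c6s.png

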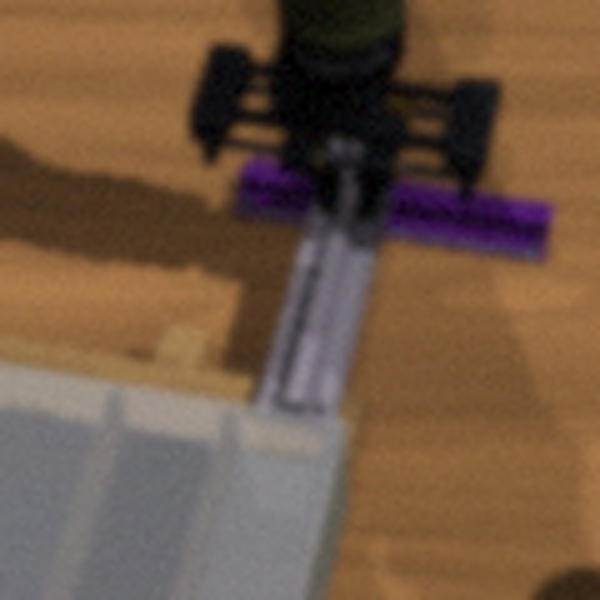

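```bash
python3 - <<'E'
from h import *
f=lambda p:np.round((w2px('scene6',p)-[200,140])*5,1)
st=r.get_state(); Rt=R.from_quat(st['eef_rot']); X=-Rt.as_matrix()[:,0]; Y=Rt.as_matrix()[:,1]; t=st['tool_pos']
d=t[:2]-c; print('tcp in cab',np.round([np.cos(th)*d[0]+np.sin(th)*d[1],-np.sin(th)*d[0]+np.cos(th)*d[1]],4),'yaw',np.arctan2(X[1],X[0]),'tilt',X[2],Y[2], t)
for s in (.157,.05):
  print('ruler edge', s, [f(t+s*X+y*Y+[0,0,-.0045]) for y in(-.025,.025)])
print('lid corner',f(q(-.12,.123,.096)),'obs 345,425; divider top',f(q(-.12,.052,.096)),'obs ~228,425?')
print('slot edges z.05',f(q(-.12,.055,.05)),f(q(-.12,.112,.05)))
print('1mm y =',f(q(-.14,.09,.05))-f(q(-.14,.08,.05)))
E
```

```text
tcp in cab [-0.3002  0.0847] yaw -0.16259068249026867 tilt 0.0012156499302285921 0.0015610620529690291 [0.42297926 0.08690567 0.06437209]
ruler edge 0.157 [array([255.9, 399.3]), array([334.6, 411.8])]
ruler edge 0.05 [array([292.6, 262.8]), array([367.9, 274.2])]
lid corner [346.7 416.1] obs 345,425; divider top [230.9 397.6] obs ~228,425?
slot edges z.05 [241.  437.8] [331.  452.4]
1mm y = [15.7  2.5]
```

```bash
python3 - <<'E'
from h import *
# intensity profile rows across ruler in the scene crop, along a row near s~.1
a=cv2.imread('pics/scene6.png')
for v in (206,212,216): print(v,a[v,246:280].sum(1).tolist())
E
```

```text
206 [193, 176, 165, 168, 166, 151, 160, 173, 215, 266, 307, 282, 238, 221, 259, 326, 346, 350, 331, 325, 344, 359, 363, 338, 322, 281, 250, 253, 262, 280, 273, 273, 280, 279]
212 [167, 158, 152, 159, 157, 161, 185, 239, 295, 311, 258, 218, 263, 352, 409, 404, 380, 350, 329, 355, 348, 355, 335, 296, 264, 239, 232, 261, 262, 262, 266, 266, 265, 266]
216 [331, 346, 339, 321, 256, 220, 269, 350, 379, 323, 246, 286, 374, 417, 417, 384, 348, 357, 384, 426, 418, 387, 322, 264, 244, 249, 257, 259, 270, 262, 266, 264, 266, 270]
```

```bash
python3 -m pendant '[0,0,-0.01,0.03,0,0,0, 0,0,-0.01,0.05,0,0,0, 0,0,-0.01,0.055,0,0,0, 0,0,-0.01,0.055,0,0,0]'; python3 -m pendant '[0,-0.06,0,0,0,0,0, 0,-0.12,0,0,0,0,0, 0,-0.18,0,0,0,0,0, 0,-0.24,0,0,0,0,0, 0,-0.3,0,0,0,0,0, 0,-0.3,0,0,0,0,0]'
```

```text
clock: 11.7
tool_pos: [0.4223, 0.0841, 0.0558]
eef_rot: [0.082, 0.997, 0.0, 0.0]
contact_force: [0.5, 0.0, -1.9]
opening: 0.131
finger_force: 49.9
clock: 12.3
tool_pos: [0.4681, 0.0766, 0.0558]
eef_rot: [0.083, 0.997, 0.001, 0.001]
contact_force: [0.4, 0.8, -1.8]
opening: 0.129
finger_force: 49.9
```

```bash
python3 -m pendant '[0,-0.1,0,0,0,0,0, 0,-0.2,0,0,0,0,0, 0,-0.3,0,0,0,0,0, 0,-0.4,0,0,0,0,0, 0,-0.5,0,0,0,0,0, 0,-0.6,0,0,0,0,0, 0,-0.65,0,0,0,0,0, 0,-0.65,0,0,0,0,0]'; python3 -c "
from h import *
st=r.get_state();d=st['tool_pos'][:2]-c; print('tcp in cab',np.round([np.cos(th)*d[0]+np.sin(th)*d[1],-np.sin(th)*d[0]+np.cos(th)*d[1]],4))"
```

```text
clock: 13.1
tool_pos: [0.563, 0.0606, 0.0555]
eef_rot: [0.082, 0.997, 0.0, 0.0]
contact_force: [-0.4, -0.5, -0.6]
opening: 0.126
finger_force: 49.9
tcp in cab [-0.1578  0.0815]
```

```bash
python3 -m pendant '[0,-0.06,0,0,0,0,0, 0,-0.12,0,0,0,0,0, 0,-0.12,0,0.01,0,0,0, 0,-0.12,0,0.012,0,0,0, 0.4,-0.12,0,0.012,0,0,0, 0.4,-0.12,0,0.012,0,0,0, 0.4,-0.12,0,0.012,0,0,0, 0.4,-0.12,0,-0.2,0,0,0, 0.4,-0.12,0,-0.4,0,0,0, 0.1,-0.12,0,-0.4,0,0,0]'; python3 -m pendant '[0,0.3,0,0,0,0,0, 0,0.6,0,0,0,0,0, 0,0.72,0,0,0,0,0, 0,0.72,0,0,0,0,0, 0,0.72,0,0,0,0,0, 0,0.72,0,0,0,0,0, 0,0.72,0,0,0,0,0]' 30;  python3 -c "
from h import *
st=r.get_state();d=st['tool_pos'][:2]-c; print('tcp in cab',np.round([np.cos(th)*d[0]+np.sin(th)*d[1],-np.sin(th)*d[0]+np.cos(th)*d[1]],4))"
```

```text
clock: 14.1
tool_pos: [0.5827, 0.0588, 0.1192]
eef_rot: [0.082, 0.997, 0.001, 0.003]
contact_force: [-0.0, -0.0, 0.6]
opening: 0.328
finger_force: 0.0
clock: 14.8
tool_pos: [0.4752, 0.0754, 0.1155]
eef_rot: [0.083, 0.997, 0.0, 0.001]
contact_force: [-0.2, 0.1, 0.7]
opening: 0.006
finger_force: 0.0
tcp in cab [-0.2468  0.0818]
```

```bash
python3 -m pendant '[0,0,0,0,0,-0.09,0, 0,0,0,0.1,0,-0.18,0, 0,0,0,0.2,0,-0.28,0, 0,0,0,0.3,0,-0.28,0, 0,0,0,0.4,0,-0.28,0, 0,0,0,0.42,0,-0.28,0, 0,0,0,0.42,0,-0.28,0]'; python3 -c "
from h import *
snap('scene','scene7')
a=cv2.imread('pics/scene7.png')[140:260,200:320]; cv2.imwrite('pics/c7.png',cv2.resize(a,(600,600),interpolation=cv2.INTER_CUBIC))
st=r.get_state();print(st['q'][5]);M=R.from_quat(st['eef_rot']).as_matrix(); x=np.array([np.cos(th),np.sin(th),0]); print('10cm cab x in tool units',np.round(M.T@x*.1/.15,3),'1cm up',np.round(M.T@[0,0,.01]/.15,3))"
```

```text
clock: 15.5
tool_pos: [0.4646, 0.0518, 0.0626]
eef_rot: [0.079, 0.987, -0.076, 0.116]
contact_force: [-0.1, -0.8, 0.1]
opening: 0.004
finger_force: 0.0
0.4878803309355599
10cm cab x in tool units [-0.647  0.007  0.159] 1cm up [-0.016 -0.009 -0.064]
```

View pics/c7.png

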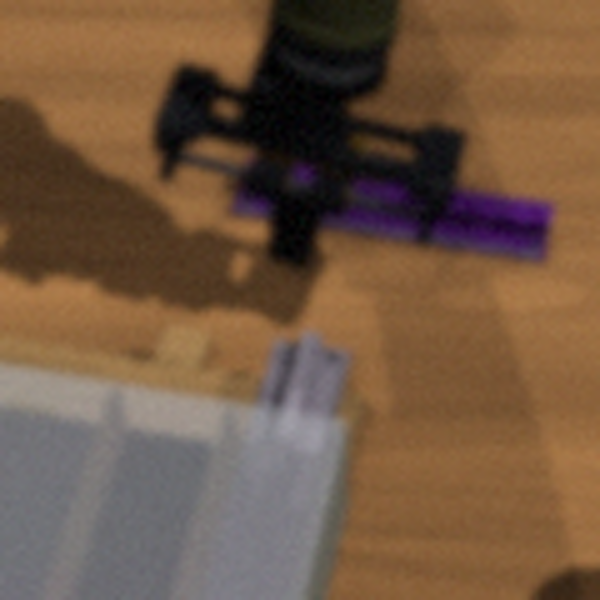

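The ruler is in the slot's mouth with its rear end at (310,340). The tool, still tilting, sits off to one side at (293,255). I'll let it settle and measure.

```bash
python3 -m pendant '[0,0,0,0,0,0,0, 0,0,0,0,0,0,0, 0,0,0,0,0,0,0]' | head -3; python3 -c "
from h import *
print(np.round(r.get_state()['q'],3)); go(q(-.24,.0818,.0626),th); go(q(-.24,.0818,.055),th)"
```

```text
clock: 15.85
tool_pos: [0.4632, 0.0511, 0.0634]
eef_rot: [0.078, 0.987, -0.077, 0.114]
[-0.199  0.848 -0.289  2.334  1.897  0.48  -0.867]
shift [-0.098  0.173  0.005] turn [-0.086  0.153  0.003] pos [0.4632 0.0511 0.0634] t 15.85 op 0.004 F [ 0.3 -0.7  0.4]
shift [-0.086  0.179  0.054] turn [-0.086  0.153  0.003] pos [0.4632 0.0511 0.0634] t 15.85 op 0.004 F [ 0.3 -0.7  0.4]
```

```bash
python3 -m pendant '[0,-0.03,0.09,-0.1,-0.04,0.08,0, 0,-0.06,0.18,-0.1,-0.086,0.153,0.003, 0,-0.06,0.18,-0.1,-0.086,0.153,0.003, 0,-0.06,0.18,-0.1,-0.086,0.153,0.003, 0,-0.06,0.18,-0.1,-0.086,0.153,0.003]' | head -3; python3 -c "
from h import *
print(np.round(r.get_state()['q'],3)); go(q(-.24,.0818,.048),th)"
```

```text
clock: 16.35
tool_pos: [0.4734, 0.0799, 0.0768]
eef_rot: [0.081, 0.997, 0.002, -0.001]
[ 0.038  0.836 -0.49   2.11   0.964  0.435  0.185]
shift [-0.063 -0.029  0.192] turn [ 0.002 -0.001  0.001] pos [0.4734 0.0799 0.0768] t 16.35 op 0.004 F [-0.4  0.2 -0.9]
```

```bash
python3 -m pendant '[0,-0.06,-0.03,0.1,0,0,0, 0,-0.06,-0.03,0.19,0,0,0, 0,-0.06,-0.03,0.19,0,0,0]' | head -3; python3 -m pendant '[0,-0.1,0,0,0,0,0, 0,-0.2,0,0,0,0,0, 0,-0.3,0,0,0,0,0, 0,-0.4,0,0,0,0,0, 0,-0.5,0,0,0,0,0, 0,-0.57,0,0,0,0,0, 0,-0.6,0,0,0,0,0, 0,-0.6,0,0,0,0,0]';python3 -c "
from h import *
print(np.round(r.get_state()['q'],3)); go(q(-.13,.0818,.048),th)"
```

```text
clock: 16.65
tool_pos: [0.4808, 0.0725, 0.0467]
eef_rot: [0.082, 0.997, -0.0, -0.001]
clock: 17.45
tool_pos: [0.5699, 0.059, 0.0477]
eef_rot: [0.081, 0.997, 0.0, -0.0]
contact_force: [-0.5, 0.5, -0.0]
opening: 0.008
finger_force: 0.0
[ 0.141  0.965 -0.571  1.838  0.879  0.613  0.419]
shift [-0.139  0.005 -0.002] turn [ 0.001 -0.001  0.   ] pos [0.5699 0.059  0.0477] t 17.45 op 0.008 F [-0.5  0.5 -0. ]
```

```bash
python3 -m pendant '[0,-0.03,0,0,0,0,0, 0,-0.06,0,0,0,0,0, 0,-0.09,0,0,0,0,0, 0,-0.11,0,0,0,0,0, 0,-0.12,0,0,0,0,0, 0,-0.12,0,0,0,0,0]';python3 -c "
from h import *
snap('scene','scene8');snap('top','top8'); go(q(-.13,.0818,.048),th)"
```

```text
clock: 18.05
tool_pos: [0.5876, 0.056, 0.047]
eef_rot: [0.081, 0.997, 0.0, -0.001]
contact_force: [0.4, -0.4, -0.5]
opening: 0.005
finger_force: 0.0
shift [-0.02   0.006 -0.006] turn [ 0.    -0.001  0.001] pos [0.5874 0.056  0.0471] t 18.15 op 0.004 F [-0.1  0.8  0.1]
```

```bash
python3 -m pendant '[0,0.03,0,-0.03,0,-0.03,0, 0,0.03,0,-0.03,0,-0.06,0, 0,0.03,0,-0.03,0,-0.09,0, 0,0.03,0,-0.03,0,-0.12,0, 0,0.03,0,-0.03,0,-0.15,0, 0,0.03,0,-0.03,0,-0.15,0]';python3 -c "
from h import *
print(np.round(r.get_state()['q'],3)); go(q(-.12,.0818,.051),th)"
```

```text
clock: 18.75
tool_pos: [0.5821, 0.0577, 0.0518]
eef_rot: [0.079, 0.99, -0.009, 0.116]
contact_force: [0.5, -0.2, -0.1]
opening: 0.01
finger_force: 0.0
[-0.144  0.881 -0.136  2.036  1.524  0.191 -0.31 ]
shift [-0.119  0.     0.034] turn [0.    0.149 0.002] pos [0.5821 0.0577 0.0518] t 18.75 op 0.01 F [ 0.5 -0.2 -0.1]
```

```bash
python3 -m pendant '[0,-0.03,0,0.008,0,0,0, 0,-0.05,0,0.014,0,0,0, 0,-0.07,0,0.02,0,0,0, 0,-0.085,0,0.024,0,0,0, 0,-0.085,0,0.024,0,0,0]' | head -4; python3 -m pendant '[0,-0.015,0,0.004,0,0,0, 0,-0.015,0,0.004,0,0,0]' | sed -n 2,4p;  python3 -m pendant '[0,-0.015,0,0.004,0,0,0, 0,-0.015,0,0.004,0,0,0]' | sed -n 2,4p
```

```text
clock: 19.25
tool_pos: [0.5961, 0.0547, 0.0511]
eef_rot: [0.08, 0.99, -0.009, 0.117]
contact_force: [-0.3, 0.0, -0.3]
tool_pos: [0.5978, 0.0544, 0.0509]
eef_rot: [0.08, 0.99, -0.009, 0.116]
contact_force: [-1.5, 0.1, 1.1]
tool_pos: [0.5981, 0.0544, 0.0505]
eef_rot: [0.08, 0.99, -0.009, 0.115]
contact_force: [-7.5, 0.8, 4.8]
```

```bash
python3 -c "
from h import *
st=r.get_state(); print(st['contact_force'],st['moment'],st['tool_pos'],np.round(st['q'],3))
M=R.from_quat(st['eef_rot']).as_matrix(); print('tool axes F',M.T@st['contact_force'],'M',M.T@st['moment'])
snap('top','top9'); snap('scene','scene9')
d=st['tool_pos'][:2]-c; print('tcp in cab',np.round([np.cos(th)*d[0]+np.sin(th)*d[1],-np.sin(th)*d[0]+np.cos(th)*d[1]],4))
"
```

```text
[-7.5245887   0.75904789  4.80141209] [0.19815652 1.39354954 0.02423159] [0.59812032 0.05438441 0.05054138] [-0.107  0.892 -0.175  1.986  1.339  0.223 -0.103]
tool axes F [ 6.25264432 -0.45531223 -6.39892778] M [ 0.02183986  1.40730237 -0.0292667 ]
tcp in cab [-0.1221  0.081 ]
```

```bash
python3 -m pendant '[0,0.065,0,-0.016,0,0,0, 0,0.045,0,-0.1,0,0,0, 0,0.025,0,-0.176,0,0,0, 0,0.025,0,-0.176,0,0,0]' | sed -n 2,4p; python3 -m pendant '[0,-0.013,0,0.003,0,0,0, 0,-0.02,0,0.005,0,0,0, 0,-0.02,0,0.005,0,0,0]' | sed -n 2,4p;  python3 -m pendant '[0,-0.013,0,0.003,0,0,0, 0,-0.013,0,0.003,0,0,0]' | sed -n 2,4p; python3 -m pendant '[0,-0.013,0,0.003,0,0,0, 0,-0.013,0,0.003,0,0,0]' | sed -n 2,4p
```

```text
tool_pos: [0.5922, 0.0553, 0.0771]
eef_rot: [0.081, 0.99, -0.009, 0.118]
contact_force: [1.1, 0.4, 0.8]
tool_pos: [0.594, 0.0547, 0.0752]
eef_rot: [0.08, 0.99, -0.009, 0.116]
contact_force: [-0.0, -0.7, 0.2]
tool_pos: [0.5955, 0.0546, 0.0753]
eef_rot: [0.08, 0.99, -0.009, 0.116]
contact_force: [-1.0, 0.4, -0.5]
tool_pos: [0.5958, 0.0546, 0.0751]
eef_rot: [0.08, 0.99, -0.009, 0.115]
contact_force: [-5.9, 0.7, 1.3]
```

```bash
python3 -m pendant '[0,0.2,0,-0.1,0,0.04,0, 0.3,0.4,0,-0.3,0,0.09,0, 0.7,0.4,0,-0.4,0,0.15,0, 0.7,0.4,0,-0.4,0,0.15,0, 0.7,0.4,0,-0.4,0,0.15,0, 0.7,0.4,0,-0.4,0,0.15,0]' | sed -n 2,4p; python3 -c "
from h import *
go([.518,-.0155,.12],th);snap('scene','scene10');snap('top','top10')"
```

```text
tool_pos: [0.5262, 0.0653, 0.1193]
eef_rot: [0.081, 0.997, -0.001, -0.0]
contact_force: [0.6, 0.6, -0.1]
shift [-0.033 -0.541 -0.004] turn [-0.001 -0.001  0.001] pos [0.5262 0.0653 0.1193] t 21.45 op 0.435 F [ 0.6  0.6 -0.1]
```

```bash
python3 -m pendant '[0.7,-0.035,-0.25,0,0,0,0, 0.7,-0.035,-0.54,0,0,0,0, 0.7,-0.035,-0.54,0,0,0,0, 0.7,-0.035,-0.54,0.2,0,0,0, 0.7,-0.035,-0.54,0.4,0,0,0, 0.7,-0.035,-0.54,0.53,0,0,0, 0.7,-0.035,-0.54,0.57,0,0,0, 0.7,-0.035,-0.54,0.57,0,0,0, 0.2,-0.035,-0.54,0.57,0,0,0, 0.2,-0.035,-0.54,0.57,0,0,0, 0.2,-0.035,-0.54,0.57,0,0,0, 0.2,-0.035,-0.54,0.57,0,0,0]' 15 | sed -n 2,4p; python3 -m pendant '[0.2,0,0,0,0,0,0, 0.2,0,0,0,0,0,0, 0.2,0,0,0,0,0,0]'
```

```text
tool_pos: [0.5189, -0.015, 0.0352]
eef_rot: [0.081, 0.997, 0.0, -0.0]
contact_force: [0.2, 0.6, 0.2]
clock: 23.05
tool_pos: [0.5187, -0.0158, 0.0351]
eef_rot: [0.081, 0.997, -0.001, -0.0]
contact_force: [0.4, -2.2, 5.4]
opening: 0.339
finger_force: 15.0
```

```bash
python3 -m pendant '[0.2,0,0,-0.05,0,0,0, 0.2,-0.005,0,-0.1,0,0,0, 0.2,-0.02,0,-0.17,0,0,0, 0.2,-0.045,0,-0.235,0,0,0, 0.2,-0.08,0,-0.295,0,0,0, 0.2,-0.12,0,-0.347,0,0,0, 0.2,-0.173,0,-0.395,0,0,0, 0.2,-0.23,0,-0.433,0,0,0, 0.2,-0.29,0,-0.463,0,0,0, 0.2,-0.36,0,-0.483,0,0,0, 0.2,-0.42,0,-0.49,0,0,0, 0.2,-0.42,0,-0.49,0,0,0]'
```

```text
clock: 24.25
tool_pos: [0.5813, -0.0264, 0.11]
eef_rot: [0.081, 0.997, -0.001, -0.0]
contact_force: [-3.4, -6.0, 9.9]
opening: 0.333
finger_force: 15.0
```

```bash
python3 -m pendant '[0.2,-0.02,0.005,0.01,0,0,0, 0.2,-0.02,0.005,0.01,0,0,0]' | sed -n 2,4p; python3 -m pendant '[0.7,0,0,0,0,0,0, 0.7,0,0,0,0,0,0, 0.7,0,0,0,0,0,0, 0.7,0,0,-0.3,0,0,0, 0.7,0.15,0,-0.35,0,0,0, 0,0.35,0,-0.35,0,0,0, 0,0.35,0,-0.3,0,0,0, 0,0.35,0,-0.2,0,0,0, 0,0.35,0,-0.1,0,0,0, 0,0.35,0,0,0,0,0, 0,0.35,0,0,0,0,0, 0,0.35,0,0,0,0,0]' | sed -n 2,5p; python3 -c "
from h import *
go(q(-.139,0,.105),th)"
```

```text
tool_pos: [0.5841, -0.0269, 0.1092]
eef_rot: [0.081, 0.997, -0.002, -0.0]
contact_force: [-4.5, -7.0, 16.1]
tool_pos: [0.5324, -0.0158, 0.1065]
eef_rot: [0.081, 0.997, 0.001, -0.001]
contact_force: [-0.4, -0.0, -0.6]
opening: 0.089
shift [-0.244 -0.008  0.009] turn [ 0.001 -0.001  0.001] pos [ 0.5324 -0.0158  0.1065] t 25.65 op 0.089 F [-0.4 -0.  -0.6]
```

Now push the tongue from the outside with closed fingers until it meets the stop (finger face touches at about TCP cabinet x = -0.139).

```bash
python3 -m pendant '[0,-0.06,0,0,0,0,0, 0,-0.12,0,0,0,0,0, 0,-0.17,0,0,0,0,0, 0,-0.21,0,0,0,0,0, 0,-0.23,0,0,0,0,0, 0,-0.24,0,0,0,0,0, 0,-0.24,0,0,0,0,0]' | sed -n 2,4p; for i in 1; do python3 -m pendant '[0,-0.013,0,0,0,0,0, 0,-0.013,0,0,0,0,0]' | sed -n 2,4p; done; python3 -m pendant '[0,-0.013,0,0,0,0,0, 0,-0.013,0,0,0,0,0]' | sed -n 2,4p
```

```text
tool_pos: [0.5676, -0.0222, 0.1065]
eef_rot: [0.081, 0.997, 0.0, -0.001]
contact_force: [-0.5, -0.7, 0.5]
tool_pos: [0.5686, -0.0224, 0.1065]
eef_rot: [0.081, 0.997, 0.0, -0.002]
contact_force: [-3.2, 0.6, 1.7]
tool_pos: [0.5687, -0.0224, 0.1064]
eef_rot: [0.081, 0.997, -0.0, -0.003]
contact_force: [-7.5, 1.3, 6.6]
```

Solid stop: the force rose to 7.5 N without motion, far above the hinge's 1.5 N. I'll retreat and take the final look.

```bash
python3 -m pendant '[0,0.2,0,0,0,0,0, 0,0.4,0,-0.2,0,0,0, 0,0.6,0,-0.6,0,0,0, 0,0.8,0.3,-0.9,0,0,0, 0,0.8,0.7,-0.9,0,0,0, 0,0.8,1,-0.9,0,0,0, 0,0.8,1,-0.9,0,0,0, 0,0.8,1,-0.9,0,0,0]' | sed -n 2,4p; python3 -c "
from h import *
a=snap('scene','scene11')['img'][170:310,150:370,::-1];b=snap('top','top11')['img'][110:250,200:420,::-1]
f=lambda i:cv2.resize(i,(471,300),interpolation=cv2.INTER_CUBIC)
cv2.imwrite('pics/c8.png',np.vstack([f(a),f(b)]))"
```

```text
tool_pos: [0.4784, 0.1505, 0.2435]
eef_rot: [0.077, 0.997, 0.003, 0.001]
contact_force: [-0.7, -0.0, 0.0]
```

View pics/c8.png

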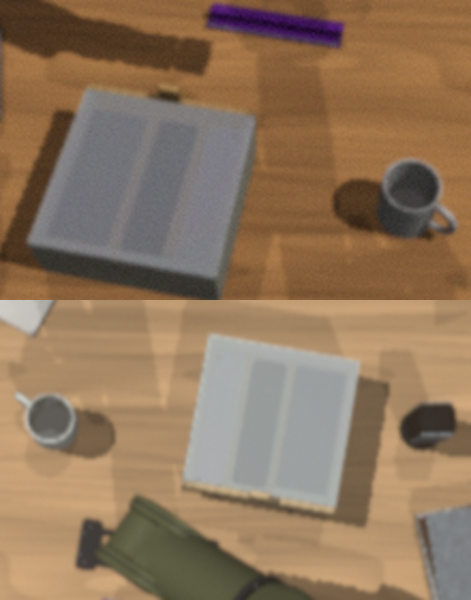

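The flap is shut: the tongue stands at (168,92) and its edge is tight along the lid's front. The ruler is gone from the desk, and the mug and speaker look unmoved. Handing in.

```bash
python3 -c "
from h import *
print(r.finish_job())"
```

```text
the job is handed in; nothing more can be done
None
```

I opened the flap level, slid the ruler rib up into the left slot until it met a firm stop about 5 mm inside the mouth, closed the flap fully and handed the job in at about 27 s; the books, mug and speaker were not touched.

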